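Lay out the reagents around the microplate

ROBOT

A 6-joint arm with a two-finger parallel gripper is mounted at the origin on the work surface. World frame = base frame: x ahead of the robot, y to its left, z up, the work surface at z = 0. Lengths are in mm, angles in rad, forces in N, time in s.
With the tool pointing down it reaches from about 400 to 925 mm from the base axis. Payload 12.5 kg.
Tool frame: the origin (TCP) lies midway between the tips of the shut fingers; the grasp point (between the pads) lies 19 mm behind it; z points along the fingers, y is the line along which they close (so a half turn about z gives the same grasp; the last joint's range is limited). The gripper opens to 95 mm and grips with 3 to 60 N. Pads are 20 mm wide; open, the fingers measure 119 mm over their backs; the gripper's body (75 mm by 180 mm) begins 59 mm behind the grasp point.
Start: joints at [-1.404, 0.491, 1.559, -0, 1.092, -0.106], TCP at [168.416, -601.899, 214.661] pointing down, gripper open.
Joint ranges: [-3.1, 3.1], [-0.84, 2.19], [0.05, 2.79], [-1.13, 4.28], [0.06, 2.93], [-2.69, 2.69]. Speed limits (rad/s): [2.22, 2.22, 2.79, 3.14, 3.14, 3.14].

INTERFACE

Orientations are given as a rotation vector (axis times angle).
In Python, from rig import manip, grab_frame gives the robot as it stands.
- The arm moves only by the tool step_arm, never from a script. Its argument "targets" is a list of rows, each an object with "translation": the shift along the tool's x, y, z in units of 50 cm (1.0 is 50 cm), a list of three; "delta_rot": the turn, a rotation vector about the tool's x, y, z in units of 30 degrees (1.0 is 30 degrees), a list of three; "hand": the closure, from -1 (fully open) to 1 (shut). A call has 1 to 10 rows; each row is the pose to reach, as a shift and turn from the pose commanded when the call began, along the tool's axes at that moment; what a row does not reach only later rows make up. A row lasts 1/12 s, in which the tool goes at most 41.7 mm and 7.16 degrees, less where a joint would pass 70% of its speed; a pose out of reach is approached as far as the arm can. A call with a number of a shift or a turn outside -1 to 1 is refused whole. A call with a gripper value outside its range is refused whole. The fingers move at their own pace and stop on an object; "newtons" is the grip in N (left out, the last holds). Time passes only in rows, so rows that repeat a pose let the fingers close. It gives the time, the measured TCP pose, the force, the opening and the grip force at its end, in the units of the state.
- manip.sense(): the state, without advancing time (a new reading comes with each control period).
- grab_frame(name): name is "scene" or "side" or "wrist"; returns a dict with "pixels" (420x560x3 uint8, blue, green, red), "mtx" (3x3 intrinsics, pixels), "D" ([k1, k2, p1, p2, k3] as OpenCV has them; the pictures are not rectified), "extrinsics" (4x4, takes a point from camera to world coordinates). Camera axes: x right, y down, z forward; pixel columns grow to the right and rows downward; lengths in mm; the calibration is good to about 2 mm. A picture is of the moment at which its call begins. There is no depth.
- manip.job_done(): hands the job in; it is judged then, once.
The state is a dict: "time_s": time; "q": joint angles; "qvel": joint speeds; "joint_efforts": joint torques, N m; "ee_pos": TCP position; "eef_rot": TCP orientation; "wrist_force": force on the tool from outside, world axes, zero at the start; "wrist_torque": the same for the moment, N m; "gripper_width": finger opening in mm; "gripper_force": force on a finger pad.
Only numpy, scipy, OpenCV 4.12 (cv2) and the standard library are available. Lean on these libraries where they do the work, as an engineer would, in place of code of your own. Each camera call takes 0.05 s, during which the arm holds its last target. There are 200 camera calls.

TASK

Set up the bench for the assay: put the aluminium cooling block midway between the white microplate and the red tube rack, square to them, and stand the green-capped vial in the round recess on top of it. Stand the amber bottle beside the microplate on the side away from the rack, centred on the plate's long side, and the blue-capped bottle behind the rack (the side away from the robot), centred on the rack's short side, each with a gap of about 3 cm. Everything must stand upright, and the white-capped vial and the timer must be left where they are.

Things in the scene. Friction and masses are not known exactly. Their poses are not given: they have to be found in the camera images.
- mat: Black bench mat, 300 (x) by 480 (y) mm and 0.8 mm thin, lying flat (things stand at bench height, z = 0, on it). Fixed; origin at its centre, underside. Its position and yaw (within 0.2 rad) vary. Plate and rack lie on it with the same yaw, one 130 mm to each side of its centre along its y axis (which is on which side varies), so its centre is the midpoint between them.
- plate: White microplate with 48 grey wells, 128 (x) by 86 (y) by 14 mm high, fixed. z up; origin at the centre of its underside. Long sides run along its x, which points away from the robot (within 0.2 rad).
- rack: Red tube rack with dark holes and three tubes, 128 (x) by 86 (y) by 45 mm high (tubes reach 57), fixed. z up; origin at the centre of its underside. Its +x points away from the robot (within 0.2 rad): 'behind' it is beyond its short side at +x.
- block: Loose aluminium cooling block, 56 by 56 by 36 mm high, about 280 g, square seen from above, sides along its x and y; in the centre of its top a round recess 37 mm across and 8 mm deep (recess floor is dark and lies 28 mm above the underside). z up; origin at the centre of its underside. 
- green_vial: Loose glass vial with green cap and white label, round: 26 mm diameter, 40 mm high, then a neck and a 24 mm cap, 56 mm in all, about 35 g. z up; origin at the centre of its underside. 
- amber_bottle: Loose amber glass bottle with orange label and black cap, round: 40 mm diameter up to 46 mm, then a shoulder to the 28 mm wide cap, 72 mm high in all, 80 to 170 g. z up; origin at the centre of its underside. 
- blue_bottle: Loose clear glass bottle with white label and blue cap, round: 44 mm diameter up to 46 mm, then a shoulder to the 28 mm wide cap, 72 mm high in all, 80 to 170 g. z up; origin at the centre of its underside. 
- white_vial: Bystander, not to be moved: loose glass vial like the green one (26 mm diameter, 56 mm high) but with a white cap. z up; origin at the centre of its underside. 
- timer: Bystander, not to be moved: grey bench timer with a green display, lying flat, 52 (x) by 60 (y) by 20 mm high. z up; origin at the centre of its underside. 

How it is judged (in metres and radians):
At the end, for the whole second after the job is handed in: Block within 15 mm of midway, 0.2 rad of square; green vial in its recess, within 9 mm of centre; amber beside plate, blue behind rack: gaps 30 +- 15 mm, within 15 mm of the side's middle; all upright (0.1 rad), at rest, released; white vial and timer moved under 20 mm, that vial not tipped (angle between each of block, green_vial, amber_bottle, blue_bottle's own z axis and vertical below 0.1 rad and linear speed of each of block, green_vial, amber_bottle, blue_bottle below 0.02 m/s and angular speed of each of block, green_vial, amber_bottle, blue_bottle below 0.2 rad/s and horizontal distance between block and mat below 0.015 m and height (world z) of each of block, amber_bottle, blue_bottle below 0.006 m and (angle between the x axis of block and the x axis of mat, either way round below 0.2 rad or angle between the x axis of block and the y axis of mat, either way round below 0.2 rad) and horizontal distance between green_vial and block below 0.009 m and z of green_vial in the frame of block between 0.022 and 0.033 m and x of amber_bottle in the frame of plate between -0.015 and 0.015 m and (y of amber_bottle in the frame of plate between 0.078 and 0.108 m or y of amber_bottle in the frame of plate between -0.108 and -0.078 m) and horizontal distance between amber_bottle and rack above 0.28 m and x of blue_bottle in the frame of rack between 0.101 and 0.131 m and y of blue_bottle in the frame of rack between -0.015 and 0.015 m); the robot touches nothing.
It fails at once if the white-capped vial is moved more than 20 mm or tipped (distance of white_vial from where it was at the start of the episode above 0.02 m or angle between white_vial's own z axis and vertical above 0.5 rad).
It fails at once if the timer is moved more than 20 mm (distance of timer from where it was at the start of the episode above 0.02 m).
It also fails if it takes over 106 s, if anything falls off the work surface, if the arm or the gripper's body presses on something with over 40 N, if the wrist force passes 120 N, or if a joint passes its speed limit or range.

## Working session

There is one attempt and no reset: what is moved stays moved. The work goes in short steps, Python scripts to look and compute and a tool call to move; the robot and the scene stay as the last step left them, time stands still between calls to the robot, and variables do not carry over. Pictures are saved under pics/ and viewed, at most 14 in all, crops included, and the job is handed in when it is done.

Besides the shell and the picture viewer there is one more tool, called after "Emit:" by a JSON object that holds its "fn" and its "kwargs", one argument or row to a line. step_arm: Moves the arm, as the interface text tells. Shifts and turns lie within -1 to 1; 1 stands for 50 cm of shift or 30 degrees of turn. Its arguments: {"type":"object","properties":{"targets":{"type":"array"},"newtons":{"type":"number"}},"required":["targets"]}

```bash
mkdir -p pics; ls; python3 - <<'E'
from rig import manip, grab_frame
import cv2
for n in ("scene","side"):
    f=grab_frame(n); cv2.imwrite(f"pics/{n}0.png",f["pixels"]); print(n,f["mtx"].tolist(),f["D"],f["extrinsics"].round(3).tolist())
print(manip.sense())
E
```

```text
pics
scene [[513.8306379739398, 0.0, 278.379370084867], [0.0, 513.8306379739398, 211.24442165987875], [0.0, 0.0, 1.0]] [0.03237509 0.         0.         0.         0.        ] [[-0.614, 0.637, -0.466, 1048.431], [0.789, 0.493, -0.366, 430.299], [-0.004, -0.593, -0.805, 996.54], [0.0, 0.0, 0.0, 1.0]]
side [[440.03606098886024, 0.0, 276.3903445885446], [0.0, 440.03606098886024, 212.70915981354128], [0.0, 0.0, 1.0]] [-0.01524487  0.          0.          0.          0.        ] [[-0.736, -0.473, 0.483, -10.823], [-0.677, 0.525, -0.516, 572.298], [-0.009, -0.707, -0.707, 809.186], [0.0, 0.0, 0.0, 1.0]]
{'time_s': 0.1, 'q': array([-1.40358239e+00,  4.91472078e-01,  1.55939635e+00, -5.60871595e-06,
        1.09171209e+00, -1.05578330e-01]), 'qvel': array([-0.00043715, -0.00189426, -0.00058834, -0.0002903 , -0.00032582,
        0.0008766 ]), 'joint_efforts': array([ 2.27859397e-03, -6.13620329e+01, -2.58606756e+01,  6.93182275e-02,
        4.70110809e-02, -3.86137253e-05]), 'ee_pos': array([ 168.3848029 , -601.65886736,  214.13438601]), 'eef_rot': array([-3.11143635e+00, -4.27043486e-01,  5.56087340e-05]), 'wrist_force': array([ 0.0967369 , -0.18984292, -0.98997436]), 'wrist_torque': array([-0.01859797, -0.05446165, -0.01495932]), 'gripper_force': 0.0, 'gripper_width': 95.25084794237075}
```

View pics/scene0.png

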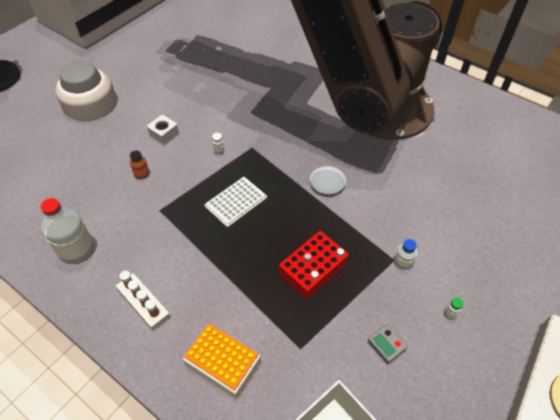

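View pics/side0.png

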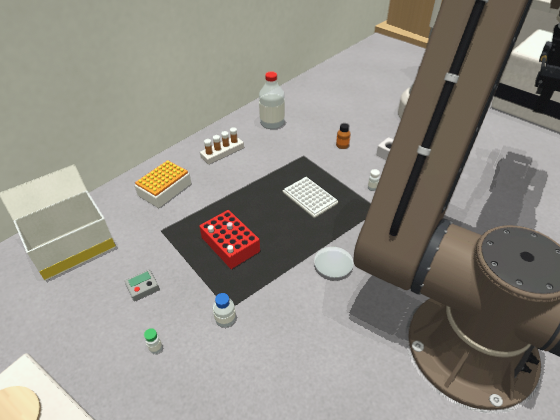

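Scene view: block at (162,128), amber (139,163), white vial (218,143), plate (236,201), rack (314,264), blue bottle (406,254), green vial (455,308), timer (387,343). I'll zoom in on these.

```bash
python3 - <<'E'
import cv2
im=cv2.imread("pics/scene0.png")
for n,(x,y,w,h) in {"a":(120,110,180,140),"b":(270,220,200,150)}.items():
    cv2.imwrite(f"pics/crop_{n}.png",cv2.resize(im[y:y+h,x:x+w],None,fx=4,fy=4,interpolation=cv2.INTER_CUBIC))
E
```

```text
(no output)
```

View pics/crop_a.png

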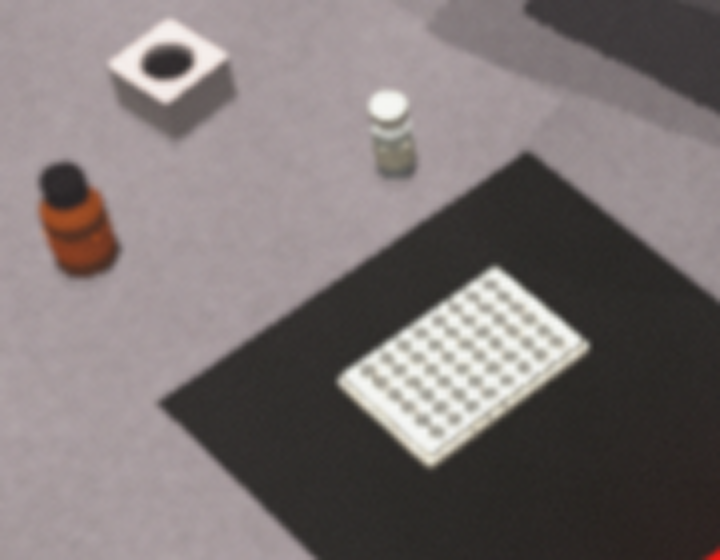

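View pics/crop_b.png

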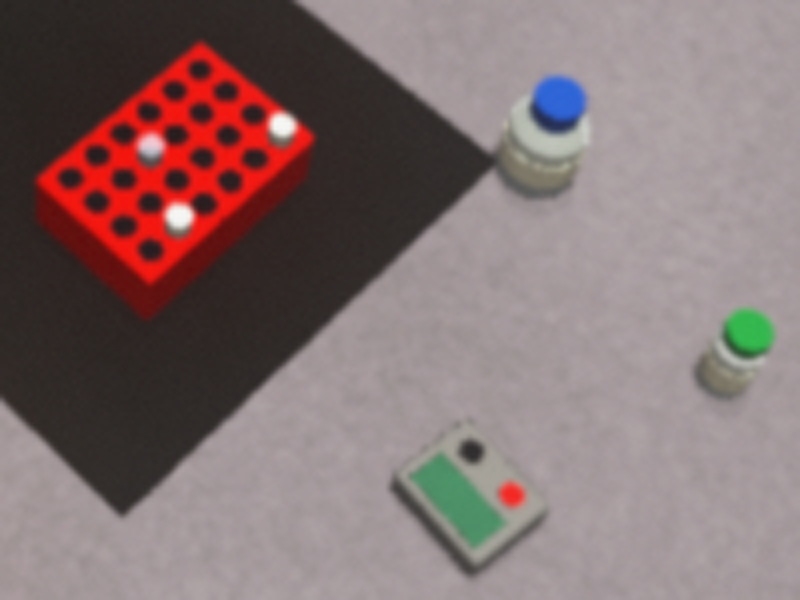

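```bash
cat > h.py <<'E'
import numpy as np, cv2
from rig import manip, grab_frame
from scipy.spatial.transform import Rotation as R
def ray(f,px,z):
    "pixel(s) -> world points at height z"
    u=cv2.undistortPoints(np.array(px,float).reshape(-1,1,2),f["mtx"],f["D"]).reshape(-1,2)
    d=np.c_[u,np.ones(len(u))]@f["extrinsics"][:3,:3].T; o=f["extrinsics"][:3,3]
    return o+d*((z-o[2])/d[:,2])[:,None]
def proj(f,p):
    T=np.linalg.inv(f["extrinsics"]); 
    return cv2.projectPoints(np.array(p,float).reshape(-1,1,3),cv2.Rodrigues(T[:3,:3])[0],T[:3,3],f["mtx"],f["D"])[0].reshape(-1,2)
def save(f,n,crop=None,k=4):
    im=f["pixels"]
    if crop: x,y,w,h=crop; im=cv2.resize(im[y:y+h,x:x+w],None,fx=k,fy=k,interpolation=cv2.INTER_CUBIC)
    cv2.imwrite(f"pics/{n}.png",im)
def go(x,y,z,yaw):
    "shift/turn in move units, from the measured pose to a tool-down pose; yaw = world angle of the tool's y axis (mod pi)"
    s=manip.sense(); R0=R.from_rotvec(s["eef_rot"]); M=R0.as_matrix()
    cur=np.arctan2(M[1,1],M[0,1]); d=(yaw-cur+np.pi/2)%np.pi-np.pi/2
    t=R.from_euler("z",cur+d)*R.from_matrix(np.array([[0,1,0],[1,0,0],[0,0,-1.]]))
    print("trans",(M.T@(np.array([x,y,z])-s["ee_pos"])/500).round(4),"rot",((R0.inv()*t).as_rotvec()/(np.pi/6)).round(4),"q6",s["q"][5].round(2))
E
python3 - <<'E'
from h import *
f=grab_frame("scene"); s=grab_frame("side")
A=lambda *p:np.array(p)/4+[119.6,109.6]
B=lambda *p:np.array(p)/4+[269.6,219.6]
def rect(n,px,z):
    w=ray(f,px,z); e=np.roll(w,-1,0)-w
    print(n,"c",w.mean(0).round(1),"sides",np.linalg.norm(e,axis=1).round(1),"ang",np.arctan2(e[:,1],e[:,0]).round(3),"sidepx",proj(s,w.mean(0)).round(1).tolist())
rect("mat",np.r_[A([528,150],[160,403]),B([122,515],[495,160])],0.8)
rect("plate",A([495,266],[590,346],[430,460],[338,380]),14)
rect("rack",B([200,42],[315,135],[150,283],[37,182]),45)
rect("block",A([108,65],[168,18],[230,58],[168,104]),36)
rect("timer",B([465,420],[548,508],[475,568],[393,478]),20)
for n,p,z in [("amber",A([64,176]),72),("white",A([388,103]),56),("blue",B([560,97]),72),("green",B([750,329]),56)]:
    w=ray(f,p,z)[0]; print(n,w.round(1),np.hypot(*w[:2]).round(),"sidepx",proj(s,w).round(1).tolist())
E
```

```text
mat c [532.1   6.7   0.8] sides [299.1 477.4 297.7 478. ] ang [-0.142  1.423  2.998 -1.721] sidepx [[272.7, 219.6]]
plate c [ 515.7 -119.2   14. ] sides [ 87.6 124.7  82.9 127. ] ang [ 1.419 -0.17  -1.695  3.01 ] sidepx [[309.3, 193.9]]
rack c [551.8 135.9  45. ] sides [ 85.1 128.4  83.7 128.2] ang [ 1.432 -0.141 -1.711  3.011] sidepx [[229.0, 231.7]]
block c [ 456.9 -425.1   36. ] sides [55.9 59.8 55.2 56.9] ang [-3.125  1.54  -0.034 -1.59 ] sidepx [[391.7, 145.0]]
timer c [606.4 354.5  20. ] sides [57.7 49.8 57.2 50.1] ang [ 1.309 -0.26  -1.828  2.893] sidepx [[140.5, 281.4]]
amber [ 588.1 -371.8   72. ] 696.0 sidepx [[345.7, 125.3]]
white [ 410.5 -269.7   56. ] 491.0 sidepx [[376.5, 171.8]]
blue [410.2 283.4  72. ] 499.0 sidepx [[222.3, 298.4]]
green [462.7 423.4  56. ] 627.0 sidepx [[150.3, 333.3]]
```

```bash
python3 -c "
from h import *
go(457,-425,120,-0.017)"
```

```text
trans [ 0.6511 -0.1848  0.1887] rot [-9.0000e-04 -9.0000e-04 -2.4465e+00] q6 -0.11
```

Emit:
{"fn": "step_arm", "kwargs": {
  "targets": [
    {"translation":[0.651,-0.185,0.189],"delta_rot":[0,0,-1],"hand":-1},
    {"translation":[0.651,-0.185,0.189],"delta_rot":[0,0,-1],"hand":-1},
    {"translation":[0.651,-0.185,0.189],"delta_rot":[0,0,-1],"hand":-1},
    {"translation":[0.651,-0.185,0.189],"delta_rot":[0,0,-1],"hand":-1},
    {"translation":[0.651,-0.185,0.189],"delta_rot":[0,0,-1],"hand":-1},
    {"translation":[0.651,-0.185,0.189],"delta_rot":[0,0,-1],"hand":-1},
    {"translation":[0.651,-0.185,0.189],"delta_rot":[0,0,-1],"hand":-1},
    {"translation":[0.651,-0.185,0.189],"delta_rot":[0,0,-1],"hand":-1},
    {"translation":[0.651,-0.185,0.189],"delta_rot":[0,0,-1],"hand":-1},
    {"translation":[0.651,-0.185,0.189],"delta_rot":[0,0,-1],"hand":-1}
  ]
}}

```text
time_s: 1.03
ee_pos: [459.5, -422.3, 118.6]
eef_rot: [-2.892, -1.223, 0.0]
wrist_force: [-0.1, 0.3, 0.1]
gripper_width: 94.8
gripper_force: 0.0
```

Emit:
{"fn": "step_arm", "kwargs": {
  "targets": [
    {"translation":[0,0,0],"delta_rot":[0,0,-1],"hand":-1},
    {"translation":[0,0,0],"delta_rot":[0,0,-1],"hand":-1},
    {"translation":[0,0,0],"delta_rot":[0,0,-1],"hand":-1},
    {"translation":[0,0,0],"delta_rot":[0,0,-1],"hand":-1},
    {"translation":[0,0,0],"delta_rot":[0,0,-1],"hand":-1}
  ]
}}

```text
time_s: 1.45
ee_pos: [456.2, -425.8, 120.4]
eef_rot: [2.477, 1.932, -0.0]
wrist_force: [0.7, -0.2, 0.4]
gripper_width: 95.5
gripper_force: 0.0
```

Emit:
{"fn": "step_arm", "kwargs": {
  "targets": [
    {"translation":[0,0,0],"delta_rot":[0,0,-0.446],"hand":-1},
    {"translation":[0,0,0],"delta_rot":[0,0,-0.446],"hand":-1},
    {"translation":[0,0,0],"delta_rot":[0,0,-0.446],"hand":-1},
    {"translation":[0,0,0],"delta_rot":[0,0,-0.446],"hand":-1},
    {"translation":[0,0,0],"delta_rot":[0,0,-0.446],"hand":-1}
  ]
}}

```text
time_s: 1.87
ee_pos: [456.7, -425.4, 120.2]
eef_rot: [2.246, 2.196, -0.0]
wrist_force: [1.1, 0.0, 0.8]
gripper_width: 95.1
gripper_force: 0.0
```

```bash
python3 -c "
from h import *
go(457,-425,5,-0.017); print(manip.sense()['ee_pos'])
f=grab_frame('wrist'); save(f,'w1'); 
print(proj(f,[[457,-425,36],[588,-372,72]]))"
```

```text
trans [0.0008 0.0006 0.2304] rot [ 0.      0.0002 -0.0106] q6 -0.83
[ 456.66515077 -425.38369444  120.22448966]
[[285.12808933 219.47043703]
 [493.29962812 152.02511958]]
```

View pics/w1.png

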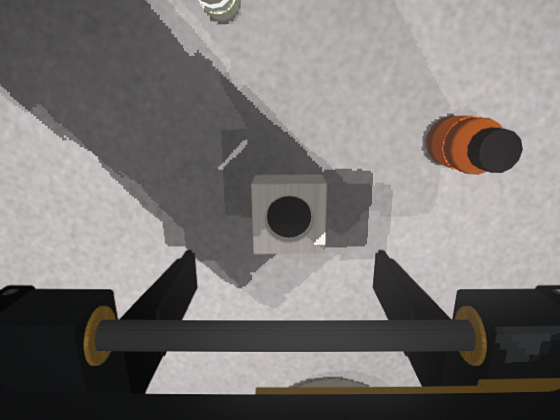

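Wrist view: the block is centred at (289,217) and square to the fingers, with the amber cap at (495,150). Both lie within about 3 mm of the estimate, so I'll descend and grip.

Emit:
{"fn": "step_arm", "kwargs": {
  "targets": [
    {"translation":[0.001,0.004,0.08],"delta_rot":[0,0,-0.01],"hand":-1},
    {"translation":[0.001,0.004,0.15],"delta_rot":[0,0,-0.01],"hand":-1},
    {"translation":[0.001,0.004,0.2],"delta_rot":[0,0,-0.01],"hand":-1},
    {"translation":[0.001,0.004,0.23],"delta_rot":[0,0,-0.01],"hand":-1},
    {"translation":[0.001,0.004,0.23],"delta_rot":[0,0,-0.01],"hand":-1},
    {"translation":[0.001,0.004,0.23],"delta_rot":[0,0,-0.01],"hand":-1}
  ],
  "newtons": 25
}}

```text
time_s: 2.42
ee_pos: [458.8, -424.6, 5.0]
eef_rot: [-2.236, -2.205, 0.0]
wrist_force: [-0.5, -0.2, 0.2]
gripper_width: 95.1
gripper_force: 0.0
```

Emit:
{"fn": "step_arm", "kwargs": {
  "targets": [
    {"translation":[0,0,0],"delta_rot":[0,0,0],"hand":1},
    {"translation":[0,0,0],"delta_rot":[0,0,0],"hand":1},
    {"translation":[0,0,0],"delta_rot":[0,0,0],"hand":1},
    {"translation":[0,0,0],"delta_rot":[0,0,0],"hand":1},
    {"translation":[0,0,0],"delta_rot":[0,0,0],"hand":1},
    {"translation":[0,0,0],"delta_rot":[0,0,0],"hand":1},
    {"translation":[0,0,0],"delta_rot":[0,0,0],"hand":1},
    {"translation":[0,0,0],"delta_rot":[0,0,0],"hand":1},
    {"translation":[0,0,0],"delta_rot":[0,0,0],"hand":1},
    {"translation":[0,0,0],"delta_rot":[0,0,0],"hand":1}
  ]
}}

```text
time_s: 3.25
ee_pos: [459.1, -424.7, 5.4]
eef_rot: [2.235, 2.208, -0.0]
wrist_force: [0.1, -0.1, 5.2]
gripper_width: 55.8
gripper_force: 25.0
```

Emit:
{"fn": "step_arm", "kwargs": {
  "targets": [
    {"translation":[0,0,-0.08],"delta_rot":[0,0,0],"hand":1},
    {"translation":[0,0,-0.16],"delta_rot":[0,0,0],"hand":1},
    {"translation":[0,0,-0.24],"delta_rot":[0,0,0],"hand":1},
    {"translation":[0,0,-0.24],"delta_rot":[0,0,0],"hand":1},
    {"translation":[0,0,-0.24],"delta_rot":[0,0,0],"hand":1}
  ]
}}

```text
time_s: 3.67
ee_pos: [459.3, -425.1, 126.8]
eef_rot: [2.232, 2.206, -0.0]
wrist_force: [0.3, 1.0, -4.0]
gripper_width: 55.8
gripper_force: 25.0
```

```bash
python3 -c "
from h import *
go(532.5,7,120,-0.143); print(manip.sense()['ee_pos'])"
```

```text
trans [0.8659 0.1359 0.0116] rot [0.0045 0.0046 0.2502] q6 -0.84
[ 459.32019188 -425.07583845  126.77406111]
```

Emit:
{"fn": "step_arm", "kwargs": {
  "targets": [
    {"translation":[0.07,0.011,0],"delta_rot":[0,0,0.03],"hand":1},
    {"translation":[0.14,0.022,0],"delta_rot":[0,0,0.06],"hand":1},
    {"translation":[0.22,0.035,0],"delta_rot":[0,0,0.1],"hand":1},
    {"translation":[0.3,0.047,0],"delta_rot":[0,0,0.14],"hand":1},
    {"translation":[0.38,0.06,0],"delta_rot":[0,0,0.18],"hand":1},
    {"translation":[0.46,0.072,0],"delta_rot":[0,0,0.22],"hand":1},
    {"translation":[0.54,0.085,0],"delta_rot":[0,0,0.25],"hand":1},
    {"translation":[0.62,0.097,0],"delta_rot":[0,0,0.25],"hand":1},
    {"translation":[0.69,0.108,0],"delta_rot":[0,0,0.25],"hand":1},
    {"translation":[0.75,0.118,0],"delta_rot":[0,0,0.25],"hand":1}
  ]
}}

```text
time_s: 4.5
ee_pos: [521.4, -47.8, 123.2]
eef_rot: [-2.371, -2.056, 0.003]
wrist_force: [1.2, -0.3, -2.3]
gripper_width: 55.8
gripper_force: 25.0
```

Emit:
{"fn": "step_arm", "kwargs": {
  "targets": [
    {"translation":[0.06,0.004,0.01],"delta_rot":[0,0,0],"hand":1},
    {"translation":[0.1,0.005,0.02],"delta_rot":[0,0,0],"hand":1},
    {"translation":[0.115,0.003,0.02],"delta_rot":[0,0,0],"hand":1},
    {"translation":[0.115,0.003,0.02],"delta_rot":[0,0,0],"hand":1},
    {"translation":[0.115,0.003,0.02],"delta_rot":[0,0,0],"hand":1}
  ]
}}

```text
time_s: 4.92
ee_pos: [531.6, 6.0, 114.2]
eef_rot: [-2.373, -2.057, 0.002]
wrist_force: [1.1, 1.0, -3.1]
gripper_width: 55.9
gripper_force: 25.0
```

```bash
python3 -c "
from h import *
go(532.5,7,6.5,-0.143); print(manip.sense()['ee_pos'])
f=grab_frame('scene'); save(f,'s2',(180,140,200,150))
print(((proj(f,[532.5,7,115+36-5])-[180,140])*4))"
```

```text
trans [0.0023 0.002  0.2153] rot [-0.0037  0.0007  0.0015] q6 0.03
[531.55810152   6.01473722 114.16604399]
[[366.30519436 222.6093242 ]]
```

View pics/s2.png

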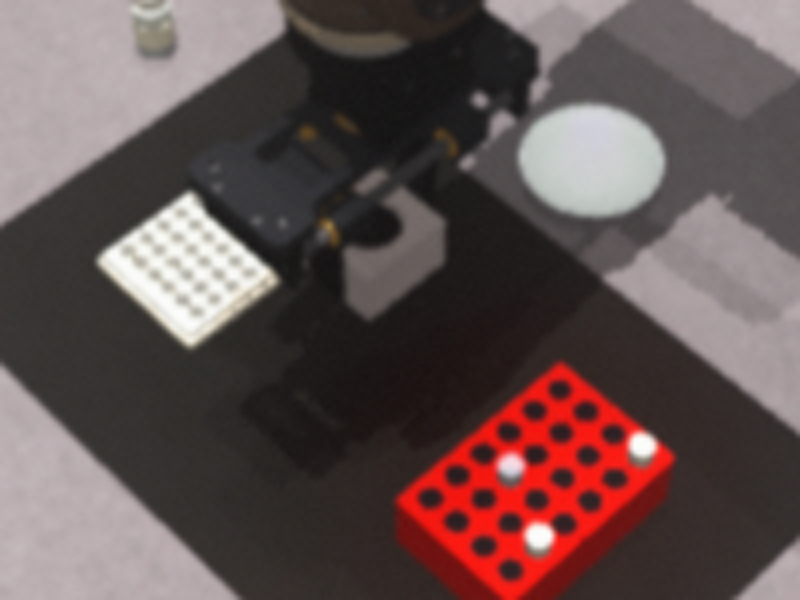

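The block is held level above the mat, with its recess at about (380,225) in the crop. Lowering it now.

Emit:
{"fn": "step_arm", "kwargs": {
  "targets": [
    {"translation":[0.002,0.001,0.07],"delta_rot":[0,0,0],"hand":1},
    {"translation":[0.002,0.001,0.13],"delta_rot":[0,0,0],"hand":1},
    {"translation":[0.002,0.001,0.17],"delta_rot":[0,0,0],"hand":1},
    {"translation":[0.002,0.001,0.2],"delta_rot":[0,0,0],"hand":1},
    {"translation":[0.002,0.001,0.21],"delta_rot":[0,0,0],"hand":1},
    {"translation":[0.002,0.001,0.215],"delta_rot":[0,0,0],"hand":1},
    {"translation":[0.002,0.001,0.217],"delta_rot":[0,0,0],"hand":1},
    {"translation":[0.002,0.001,0.217],"delta_rot":[0,0,0],"hand":1},
    {"translation":[0.002,0.001,0.217],"delta_rot":[0,0,0],"hand":1}
  ]
}}

```text
time_s: 5.72
ee_pos: [533.2, 6.9, 7.5]
eef_rot: [2.374, 2.056, 0.001]
wrist_force: [0.1, -0.2, -2.9]
gripper_width: 56.1
gripper_force: 25.0
```

Emit:
{"fn": "step_arm", "kwargs": {
  "targets": [
    {"translation":[0,0,0],"delta_rot":[0,0,0],"hand":-1},
    {"translation":[0,0,0],"delta_rot":[0,0,0],"hand":-1},
    {"translation":[0,0,0],"delta_rot":[0,0,0],"hand":-1},
    {"translation":[0,0,0],"delta_rot":[0,0,0],"hand":-1},
    {"translation":[0,0,0],"delta_rot":[0,0,0],"hand":-1},
    {"translation":[0,0,0],"delta_rot":[0,0,0],"hand":-1},
    {"translation":[0,0,0],"delta_rot":[0,0,0],"hand":-1}
  ]
}}

```text
time_s: 6.3
ee_pos: [532.8, 7.2, 6.6]
eef_rot: [2.374, 2.057, -0.0]
wrist_force: [1.2, -0.5, -0.5]
gripper_width: 93.4
gripper_force: 0.0
```

Emit:
{"fn": "step_arm", "kwargs": {
  "targets": [
    {"translation":[0,0,-0.08],"delta_rot":[0,0,0],"hand":-1},
    {"translation":[0,0,-0.16],"delta_rot":[0,0,0],"hand":-1},
    {"translation":[0,0,-0.24],"delta_rot":[0,0,0],"hand":-1},
    {"translation":[0,0,-0.24],"delta_rot":[0,0,0],"hand":-1},
    {"translation":[0,0,-0.24],"delta_rot":[0,0,0],"hand":-1}
  ]
}}

```text
time_s: 6.72
ee_pos: [533.6, 7.2, 128.7]
eef_rot: [2.372, 2.055, 0.004]
wrist_force: [-0.4, 0.3, -0.9]
gripper_width: 95.2
gripper_force: 0.0
```

```bash
python3 -c "
from h import *
f=grab_frame('wrist'); save(f,'w2'); 
print(proj(f,[[532.5,7,36]]),manip.sense()['ee_pos'])
go(588.5,-371.5,125,0.4)"
```

```text
[[282.77331168 217.06481689]] [532.78112279   7.23637009 127.08306168]
trans [-0.7339  0.2182  0.0045] rot [ 2.400e-03  7.000e-04 -1.037e+00] q6 0.03
```

View pics/w2.png

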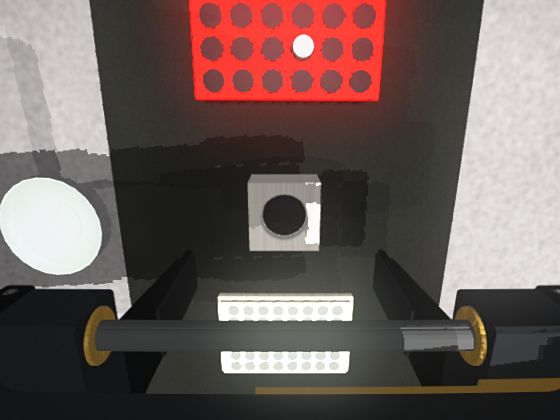

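Wrist view: the block's top is centred at (285,216), where (283,217) was expected, and it sits square to the rack and plate. Amber bottle next, keeping the same yaw.

```bash
python3 -c "
from h import *
go(589,-371,125,-0.143)"
```

```text
trans [-0.7327  0.2191  0.0045] rot [0.0025 0.0001 0.0001] q6 0.03
```

Emit:
{"fn": "step_arm", "kwargs": {
  "targets": [
    {"translation":[-0.08,0.024,0],"delta_rot":[0,0,0],"hand":-1},
    {"translation":[-0.16,0.048,0],"delta_rot":[0,0,0],"hand":-1},
    {"translation":[-0.24,0.072,0],"delta_rot":[0,0,0],"hand":-1},
    {"translation":[-0.32,0.096,0],"delta_rot":[0,0,0],"hand":-1},
    {"translation":[-0.4,0.12,0],"delta_rot":[0,0,0],"hand":-1},
    {"translation":[-0.48,0.143,0],"delta_rot":[0,0,0],"hand":-1},
    {"translation":[-0.56,0.167,0],"delta_rot":[0,0,0],"hand":-1},
    {"translation":[-0.64,0.191,0],"delta_rot":[0,0,0],"hand":-1},
    {"translation":[-0.7,0.21,0],"delta_rot":[0,0,0],"hand":-1},
    {"translation":[-0.733,0.219,0],"delta_rot":[0,0,0],"hand":-1}
  ]
}}

```text
time_s: 7.6
ee_pos: [588.3, -374.7, 124.0]
eef_rot: [-2.375, -2.053, 0.001]
wrist_force: [0.3, -0.3, -0.0]
gripper_width: 95.3
gripper_force: 0.0
```

Emit:
{"fn": "step_arm", "kwargs": {
  "targets": [
    {"translation":[0,0,0],"delta_rot":[0,0,0],"hand":-1},
    {"translation":[0,0,0],"delta_rot":[0,0,0],"hand":-1}
  ]
}}

```text
time_s: 7.77
ee_pos: [588.0, -371.2, 124.2]
eef_rot: [-2.373, -2.053, 0.001]
wrist_force: [-1.0, 1.1, -0.7]
gripper_width: 95.4
gripper_force: 0.0
```

```bash
python3 -c "
from h import *
f=grab_frame('wrist'); save(f,'w3'); 
print(proj(f,[[589,-371,72],[589,-371,0]]),manip.sense()['ee_pos'])
go(589,-371,8,-0.143)"
```

```text
[[286.23043789 234.36349181]
 [286.08518333 205.52925108]] [ 588.28146396 -370.29669117  124.78354374]
trans [-0.0016  0.0022  0.2336] rot [-0.005  -0.0031 -0.0005] q6 -0.51
```

View pics/w3.png

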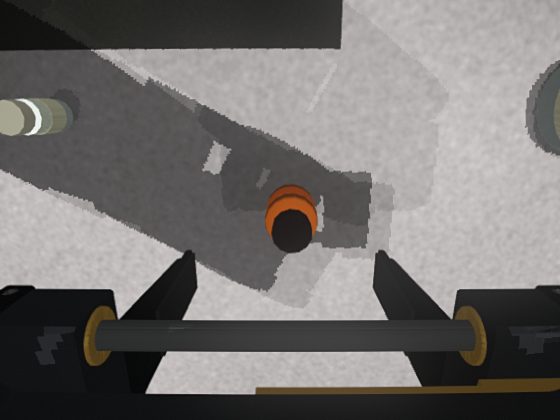

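The amber cap is at (291,231), about 3 mm to the right of and 1–2 mm beyond the prediction. I'll correct for that and descend.

Emit:
{"fn": "step_arm", "kwargs": {
  "targets": [
    {"translation":[0.001,0.006,0.07],"delta_rot":[0,0,0],"hand":-1},
    {"translation":[0.001,0.006,0.14],"delta_rot":[0,0,0],"hand":-1},
    {"translation":[0.001,0.006,0.2],"delta_rot":[0,0,0],"hand":-1},
    {"translation":[0.001,0.006,0.233],"delta_rot":[0,0,0],"hand":-1},
    {"translation":[0.001,0.006,0.233],"delta_rot":[0,0,0],"hand":-1},
    {"translation":[0.001,0.006,0.233],"delta_rot":[0,0,0],"hand":-1}
  ],
  "newtons": 15
}}

```text
time_s: 8.32
ee_pos: [591.9, -369.6, 9.6]
eef_rot: [-2.372, -2.057, 0.001]
wrist_force: [-0.6, -0.3, 0.4]
gripper_width: 95.1
gripper_force: 0.0
```

Emit:
{"fn": "step_arm", "kwargs": {
  "targets": [
    {"translation":[0,0,0],"delta_rot":[0,0,0],"hand":1},
    {"translation":[0,0,0],"delta_rot":[0,0,0],"hand":1},
    {"translation":[0,0,0],"delta_rot":[0,0,0],"hand":1},
    {"translation":[0,0,0],"delta_rot":[0,0,0],"hand":1},
    {"translation":[0,0,0],"delta_rot":[0,0,0],"hand":1},
    {"translation":[0,0,0],"delta_rot":[0,0,0],"hand":1},
    {"translation":[0,0,0],"delta_rot":[0,0,0],"hand":1},
    {"translation":[0,0,0],"delta_rot":[0,0,0],"hand":1},
    {"translation":[0,0,0],"delta_rot":[0,0,0],"hand":1},
    {"translation":[0,0,0],"delta_rot":[0,0,0],"hand":1}
  ]
}}

```text
time_s: 9.15
ee_pos: [592.0, -371.1, 10.1]
eef_rot: [2.374, 2.057, -0.0]
wrist_force: [0.0, 0.2, -0.2]
gripper_width: 39.9
gripper_force: 15.0
```

Emit:
{"fn": "step_arm", "kwargs": {
  "targets": [
    {"translation":[0,0,-0.08],"delta_rot":[0,0,0],"hand":1},
    {"translation":[0,0,-0.16],"delta_rot":[0,0,0],"hand":1},
    {"translation":[0,0,-0.2],"delta_rot":[0,0,0],"hand":1},
    {"translation":[0,0,-0.2],"delta_rot":[0,0,0],"hand":1}
  ]
}}

```text
time_s: 9.48
ee_pos: [593.7, -372.3, 115.4]
eef_rot: [2.369, 2.052, 0.002]
wrist_force: [0.0, -0.7, -1.6]
gripper_width: 39.5
gripper_force: 15.0
```

```bash
python3 -c "
from h import *
go(500.7,-213.5,110,-0.143); print(manip.sense()['ee_pos'])"
```

```text
trans [ 0.2879 -0.2293  0.0082] rot [0.0127 0.0073 0.0003] q6 -0.51
[ 593.65596216 -372.2567397   115.41149247]
```

Emit:
{"fn": "step_arm", "kwargs": {
  "targets": [
    {"translation":[0.05,-0.04,0],"delta_rot":[0,0,0],"hand":1},
    {"translation":[0.1,-0.08,0],"delta_rot":[0,0,0],"hand":1},
    {"translation":[0.15,-0.12,0],"delta_rot":[0,0,0],"hand":1},
    {"translation":[0.2,-0.16,0],"delta_rot":[0,0,0],"hand":1},
    {"translation":[0.25,-0.2,0],"delta_rot":[0,0,0],"hand":1},
    {"translation":[0.286,-0.228,0.01],"delta_rot":[0,0,0],"hand":1},
    {"translation":[0.286,-0.228,0.01],"delta_rot":[0,0,0],"hand":1},
    {"translation":[0.286,-0.228,0.01],"delta_rot":[0,0,0],"hand":1},
    {"translation":[0.286,-0.228,0.01],"delta_rot":[0,0,0],"hand":1}
  ]
}}

```text
time_s: 10.23
ee_pos: [500.0, -213.8, 104.8]
eef_rot: [2.374, 2.057, -0.0]
wrist_force: [-0.5, 0.1, -2.0]
gripper_width: 39.2
gripper_force: 15.0
```

```bash
python3 -c "
from h import *
go(500.7,-213.5,11,-0.143); print(manip.sense()['ee_pos'])"
```

```text
trans [0.0008 0.0012 0.1877] rot [0.0004 0.0004 0.0003] q6 -0.38
[ 500.04488015 -213.80737607  104.83424948]
```

Emit:
{"fn": "step_arm", "kwargs": {
  "targets": [
    {"translation":[0.001,0.001,0.06],"delta_rot":[0,0,0],"hand":1},
    {"translation":[0.001,0.001,0.11],"delta_rot":[0,0,0],"hand":1},
    {"translation":[0.001,0.001,0.15],"delta_rot":[0,0,0],"hand":1},
    {"translation":[0.001,0.001,0.175],"delta_rot":[0,0,0],"hand":1},
    {"translation":[0.001,0.001,0.185],"delta_rot":[0,0,0],"hand":1},
    {"translation":[0.001,0.001,0.188],"delta_rot":[0,0,0],"hand":1},
    {"translation":[0.001,0.001,0.189],"delta_rot":[0,0,0],"hand":1},
    {"translation":[0.001,0.001,0.189],"delta_rot":[0,0,0],"hand":1},
    {"translation":[0.001,0.001,0.189],"delta_rot":[0,0,0],"hand":1}
  ]
}}

```text
time_s: 10.98
ee_pos: [500.6, -213.2, 11.4]
eef_rot: [2.373, 2.056, 0.001]
wrist_force: [0.6, 0.8, -1.4]
gripper_width: 39.6
gripper_force: 15.0
```

Emit:
{"fn": "step_arm", "kwargs": {
  "targets": [
    {"translation":[0,0,0],"delta_rot":[0,0,0],"hand":-1},
    {"translation":[0,0,0],"delta_rot":[0,0,0],"hand":-1},
    {"translation":[0,0,0],"delta_rot":[0,0,0],"hand":-1},
    {"translation":[0,0,0],"delta_rot":[0,0,0],"hand":-1},
    {"translation":[0,0,0],"delta_rot":[0,0,0],"hand":-1},
    {"translation":[0,0,0],"delta_rot":[0,0,0],"hand":-1},
    {"translation":[0,0,0],"delta_rot":[0,0,0],"hand":-1},
    {"translation":[0,0,0],"delta_rot":[0,0,0],"hand":-1}
  ]
}}

```text
time_s: 11.65
ee_pos: [500.1, -212.9, 10.6]
eef_rot: [-2.374, -2.057, 0.0]
wrist_force: [0.6, 0.2, -0.4]
gripper_width: 87.5
gripper_force: 0.0
```

Emit:
{"fn": "step_arm", "kwargs": {
  "targets": [
    {"translation":[0,0,-0.08],"delta_rot":[0,0,0],"hand":-1},
    {"translation":[0,0,-0.16],"delta_rot":[0,0,0],"hand":-1},
    {"translation":[0,0,-0.24],"delta_rot":[0,0,0],"hand":-1},
    {"translation":[0,0,-0.24],"delta_rot":[0,0,0],"hand":-1},
    {"translation":[0,0,-0.24],"delta_rot":[0,0,0],"hand":-1}
  ]
}}

```text
time_s: 12.07
ee_pos: [500.8, -213.2, 132.7]
eef_rot: [2.371, 2.055, 0.002]
wrist_force: [-1.0, 0.4, -0.1]
gripper_width: 94.6
gripper_force: 0.0
```

```bash
python3 -c "
from h import *
f=grab_frame('wrist'); save(f,'w4'); 
print(proj(f,[[500.7,-213.5,72],[500.7,-213.5,0],[514,-121.5,14]]),manip.sense()['ee_pos'])
go(411,284,130,-0.143+np.pi/2)"
```

```text
[[284.18663524 230.7183656 ]
 [283.93008604 203.17533634]
 [283.99124181  93.15016419]] [ 500.09314162 -212.84691633  131.10028371]
trans [ 0.9582 -0.3179  0.0013] rot [ 9.0000e-04  2.7000e-03 -2.9998e+00] q6 -0.38
```

View pics/w4.png

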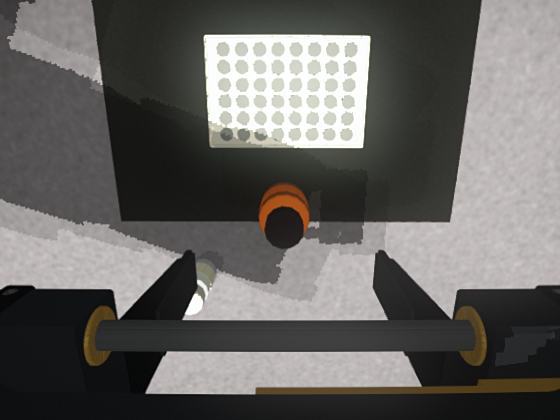

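Amber cap is at (285,227) against (284,231) expected, standing about 3 cm off the plate and centred on it. Next is the blue bottle.

Emit:
{"fn": "step_arm", "kwargs": {
  "targets": [
    {"translation":[0.08,-0.027,0],"delta_rot":[0,0,-0.2],"hand":-1},
    {"translation":[0.16,-0.053,0],"delta_rot":[0,0,-0.4],"hand":-1},
    {"translation":[0.24,-0.08,0],"delta_rot":[0,0,-0.6],"hand":-1},
    {"translation":[0.32,-0.106,0],"delta_rot":[0,0,-0.8],"hand":-1},
    {"translation":[0.4,-0.133,0],"delta_rot":[0,0,-1],"hand":-1},
    {"translation":[0.48,-0.16,0],"delta_rot":[0,0,-1],"hand":-1},
    {"translation":[0.56,-0.186,0],"delta_rot":[0,0,-1],"hand":-1},
    {"translation":[0.64,-0.212,0],"delta_rot":[0,0,-1],"hand":-1},
    {"translation":[0.72,-0.24,0],"delta_rot":[0,0,-1],"hand":-1},
    {"translation":[0.8,-0.265,0],"delta_rot":[0,0,-1],"hand":-1}
  ]
}}

```text
time_s: 12.95
ee_pos: [425.1, 198.9, 129.2]
eef_rot: [-1.76, -2.6, 0.004]
wrist_force: [1.5, -0.1, 0.3]
gripper_width: 95.1
gripper_force: 0.0
```

Emit:
{"fn": "step_arm", "kwargs": {
  "targets": [
    {"translation":[0,0,0],"delta_rot":[0,0,-0.25],"hand":-1},
    {"translation":[0,0,0],"delta_rot":[0,0,-0.5],"hand":-1},
    {"translation":[0,0,0],"delta_rot":[0,0,-0.75],"hand":-1},
    {"translation":[0,0,0],"delta_rot":[0,0,-1],"hand":-1},
    {"translation":[0,0,0],"delta_rot":[0,0,-1],"hand":-1}
  ]
}}

```text
time_s: 13.37
ee_pos: [425.9, 197.2, 129.2]
eef_rot: [-1.018, -2.97, 0.003]
wrist_force: [0.3, 0.5, -0.7]
gripper_width: 94.9
gripper_force: 0.0
```

```bash
python3 -c "
from h import *
go(411,284,130,-0.143+np.pi/2)"
```

```text
trans [ 0.1301  0.1188 -0.0017] rot [-0.0038 -0.0042 -0.988 ] q6 -0.62
```

Emit:
{"fn": "step_arm", "kwargs": {
  "targets": [
    {"translation":[0.065,0.06,0],"delta_rot":[0,0,-0.3],"hand":-1},
    {"translation":[0.13,0.119,0],"delta_rot":[0,0,-0.6],"hand":-1},
    {"translation":[0.13,0.119,0],"delta_rot":[0,0,-0.99],"hand":-1},
    {"translation":[0.13,0.119,0],"delta_rot":[0,0,-0.99],"hand":-1},
    {"translation":[0.13,0.119,0],"delta_rot":[0,0,-0.99],"hand":-1},
    {"translation":[0.13,0.119,0],"delta_rot":[0,0,-0.99],"hand":-1},
    {"translation":[0.13,0.119,0],"delta_rot":[0,0,-0.99],"hand":-1}
  ]
}}

```text
time_s: 13.95
ee_pos: [412.3, 283.7, 130.1]
eef_rot: [-0.242, -3.131, 0.001]
wrist_force: [-1.0, -0.9, 0.2]
gripper_width: 95.1
gripper_force: 0.0
```

```bash
python3 -c "
from h import *
f=grab_frame('wrist'); save(f,'w5'); 
print(proj(f,[[411,284,72],[411,284,0]]),manip.sense()['ee_pos'])
go(411,284,9,-0.143+np.pi/2)"
```

```text
[[285.65374799 230.68343565]
 [285.44550276 203.01100967]] [412.43295808 283.71276398 130.23558193]
trans [0.0028 0.0003 0.2425] rot [-0.001  -0.0011 -0.0198] q6 -0.95
```

View pics/w5.png

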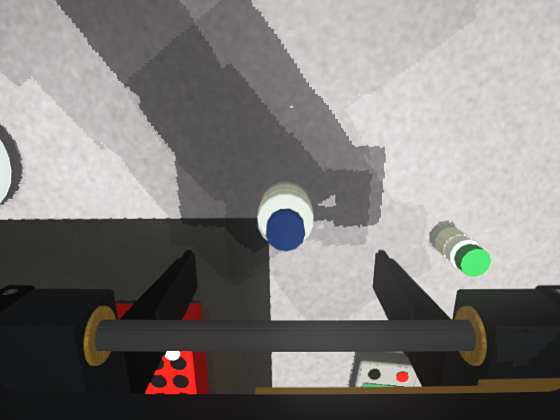

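Blue cap is at (285,230), matching the prediction. The green cap shows at (475,261). Descending to grip the blue bottle.

Emit:
{"fn": "step_arm", "kwargs": {
  "targets": [
    {"translation":[0.003,0,0.07],"delta_rot":[0,0,-0.02],"hand":-1},
    {"translation":[0.003,0,0.14],"delta_rot":[0,0,-0.02],"hand":-1},
    {"translation":[0.003,0,0.2],"delta_rot":[0,0,-0.02],"hand":-1},
    {"translation":[0.003,0,0.24],"delta_rot":[0,0,-0.02],"hand":-1},
    {"translation":[0.003,0,0.242],"delta_rot":[0,0,-0.02],"hand":-1},
    {"translation":[0.003,0,0.242],"delta_rot":[0,0,-0.02],"hand":-1}
  ]
}}

```text
time_s: 14.5
ee_pos: [410.7, 283.9, 9.1]
eef_rot: [-0.22, -3.132, 0.002]
wrist_force: [0.3, 0.6, -0.3]
gripper_width: 95.0
gripper_force: 0.0
```

Emit:
{"fn": "step_arm", "kwargs": {
  "targets": [
    {"translation":[0,0,0],"delta_rot":[0,0,0],"hand":1},
    {"translation":[0,0,0],"delta_rot":[0,0,0],"hand":1},
    {"translation":[0,0,0],"delta_rot":[0,0,0],"hand":1},
    {"translation":[0,0,0],"delta_rot":[0,0,0],"hand":1},
    {"translation":[0,0,0],"delta_rot":[0,0,0],"hand":1},
    {"translation":[0,0,0],"delta_rot":[0,0,0],"hand":1},
    {"translation":[0,0,0],"delta_rot":[0,0,0],"hand":1},
    {"translation":[0,0,0],"delta_rot":[0,0,0],"hand":1},
    {"translation":[0,0,0],"delta_rot":[0,0,0],"hand":1},
    {"translation":[0,0,0],"delta_rot":[0,0,0],"hand":1}
  ]
}}

```text
time_s: 15.33
ee_pos: [410.9, 284.4, 9.6]
eef_rot: [-0.216, -3.134, 0.0]
wrist_force: [0.2, 0.3, 0.9]
gripper_width: 43.2
gripper_force: 15.0
```

Emit:
{"fn": "step_arm", "kwargs": {
  "targets": [
    {"translation":[0,0,-0.08],"delta_rot":[0,0,0],"hand":1},
    {"translation":[0,0,-0.16],"delta_rot":[0,0,0],"hand":1},
    {"translation":[0,0,-0.24],"delta_rot":[0,0,0],"hand":1},
    {"translation":[0,0,-0.24],"delta_rot":[0,0,0],"hand":1}
  ]
}}

```text
time_s: 15.67
ee_pos: [413.0, 285.6, 135.6]
eef_rot: [0.215, 3.127, 0.007]
wrist_force: [0.8, 0.9, -1.4]
gripper_width: 43.6
gripper_force: 15.0
```

```bash
python3 -c "
from h import *
go(665.8,119,130,-0.143+np.pi/2); print(manip.sense()['ee_pos'])"
```

```text
trans [-0.5465 -0.2609  0.0138] rot [0.0096 0.0139 0.0106] q6 -0.96
[412.97937581 285.6483588  135.58158011]
```

Emit:
{"fn": "step_arm", "kwargs": {
  "targets": [
    {"translation":[-0.07,-0.033,0],"delta_rot":[0,0,0.01],"hand":1},
    {"translation":[-0.14,-0.067,0],"delta_rot":[0,0,0.01],"hand":1},
    {"translation":[-0.21,-0.1,0],"delta_rot":[0,0,0.01],"hand":1},
    {"translation":[-0.28,-0.134,0],"delta_rot":[0,0,0.01],"hand":1},
    {"translation":[-0.35,-0.167,0],"delta_rot":[0,0,0.01],"hand":1},
    {"translation":[-0.42,-0.2,0],"delta_rot":[0,0,0.01],"hand":1},
    {"translation":[-0.49,-0.234,0],"delta_rot":[0,0,0.01],"hand":1},
    {"translation":[-0.549,-0.264,0],"delta_rot":[0,0,0.01],"hand":1},
    {"translation":[-0.549,-0.264,0],"delta_rot":[0,0,0.01],"hand":1},
    {"translation":[-0.549,-0.264,0],"delta_rot":[0,0,0.01],"hand":1}
  ]
}}

```text
time_s: 16.5
ee_pos: [665.1, 114.7, 128.2]
eef_rot: [-0.228, -3.132, 0.0]
wrist_force: [-0.3, 0.2, -0.3]
gripper_width: 43.6
gripper_force: 15.0
```

```bash
python3 -c "
from h import *
go(665.8,119,10.5,-0.143+np.pi/2); print(manip.sense()['ee_pos'])"
```

```text
trans [-0.0004  0.0088  0.2355] rot [-0.0007 -0.0027 -0.004 ] q6 -1.35
[665.13127496 114.69886668 128.24033434]
```

Emit:
{"fn": "step_arm", "kwargs": {
  "targets": [
    {"translation":[0,0.007,0.07],"delta_rot":[0,0,0],"hand":1},
    {"translation":[0,0.007,0.13],"delta_rot":[0,0,0],"hand":1},
    {"translation":[0,0.007,0.18],"delta_rot":[0,0,0],"hand":1},
    {"translation":[0,0.007,0.215],"delta_rot":[0,0,0],"hand":1},
    {"translation":[0,0.007,0.23],"delta_rot":[0,0,0],"hand":1},
    {"translation":[0,0.007,0.235],"delta_rot":[0,0,0],"hand":1},
    {"translation":[0,0.007,0.235],"delta_rot":[0,0,0],"hand":1},
    {"translation":[0,0.007,0.235],"delta_rot":[0,0,0],"hand":1}
  ]
}}

```text
time_s: 17.17
ee_pos: [665.6, 119.8, 13.3]
eef_rot: [0.224, 3.132, 0.0]
wrist_force: [0.6, 0.1, -0.6]
gripper_width: 43.7
gripper_force: 15.0
```

```bash
python3 -c "
from h import *
go(665.8,119,10.5,-0.143+np.pi/2); print(manip.sense()['ee_pos'])"
```

```text
trans [-0.0007 -0.0016  0.0056] rot [0.0005 0.0028 0.0008] q6 -1.35
[665.55597065 119.8483893   13.32189956]
```

Emit:
{"fn": "step_arm", "kwargs": {
  "targets": [
    {"translation":[0,0,0.003],"delta_rot":[0,0,0],"hand":1},
    {"translation":[0,0,0.006],"delta_rot":[0,0,0],"hand":1},
    {"translation":[0,0,0.006],"delta_rot":[0,0,0],"hand":1}
  ]
}}

```text
time_s: 17.42
ee_pos: [665.4, 119.5, 9.7]
eef_rot: [0.224, 3.132, 0.0]
wrist_force: [-0.8, 0.6, 0.5]
gripper_width: 43.5
gripper_force: 15.0
```

Emit:
{"fn": "step_arm", "kwargs": {
  "targets": [
    {"translation":[0,0,0],"delta_rot":[0,0,0],"hand":-1},
    {"translation":[0,0,0],"delta_rot":[0,0,0],"hand":-1},
    {"translation":[0,0,0],"delta_rot":[0,0,0],"hand":-1},
    {"translation":[0,0,0],"delta_rot":[0,0,0],"hand":-1},
    {"translation":[0,0,0],"delta_rot":[0,0,0],"hand":-1},
    {"translation":[0,0,0],"delta_rot":[0,0,0],"hand":-1},
    {"translation":[0,0,0],"delta_rot":[0,0,0],"hand":-1},
    {"translation":[0,0,0],"delta_rot":[0,0,0],"hand":-1}
  ]
}}

```text
time_s: 18.08
ee_pos: [665.2, 119.4, 9.1]
eef_rot: [0.224, 3.134, -0.0]
wrist_force: [0.4, -0.6, 0.6]
gripper_width: 91.3
gripper_force: 0.0
```

Emit:
{"fn": "step_arm", "kwargs": {
  "targets": [
    {"translation":[0,0,-0.08],"delta_rot":[0,0,0],"hand":-1},
    {"translation":[0,0,-0.16],"delta_rot":[0,0,0],"hand":-1},
    {"translation":[0,0,-0.24],"delta_rot":[0,0,0],"hand":-1},
    {"translation":[0,0,-0.24],"delta_rot":[0,0,0],"hand":-1},
    {"translation":[0,0,-0.24],"delta_rot":[0,0,0],"hand":-1}
  ]
}}

```text
time_s: 18.5
ee_pos: [666.1, 119.6, 131.7]
eef_rot: [0.224, 3.129, 0.001]
wrist_force: [1.1, 0.4, -1.2]
gripper_width: 95.2
gripper_force: 0.0
```

```bash
python3 -c "
from h import *
f=grab_frame('wrist'); save(f,'w6'); 
print(proj(f,[[665.8,119,72],[665.8,119,0],[551,135.5,45]]),manip.sense()['ee_pos'])
go(463.5,423.5,130,-0.143+np.pi/2)"
```

```text
[[284.52265111 230.94003624]
 [284.43166621 202.94745715]
 [284.44181428  55.2660087 ]] [665.23473442 119.50734764 129.69183911]
trans [ 0.4859  0.5443 -0.0011] rot [0.0004 0.0025 0.0002] q6 -1.35
```

View pics/w6.png

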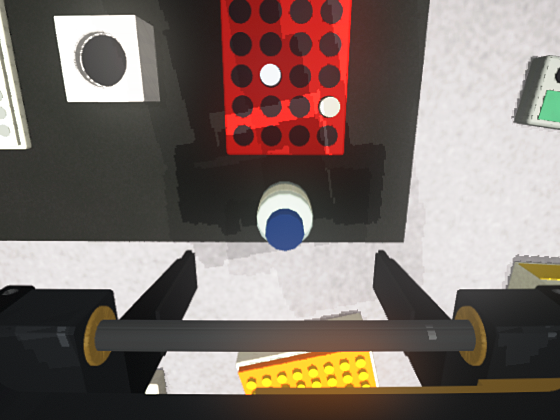

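The blue bottle stands at (285,230), as predicted, centred behind the rack. Next is the green vial.

Emit:
{"fn": "step_arm", "kwargs": {
  "targets": [
    {"translation":[0.054,0.06,0],"delta_rot":[0,0,0],"hand":-1},
    {"translation":[0.108,0.121,0],"delta_rot":[0,0,0],"hand":-1},
    {"translation":[0.162,0.181,0],"delta_rot":[0,0,0],"hand":-1},
    {"translation":[0.216,0.242,0],"delta_rot":[0,0,0],"hand":-1},
    {"translation":[0.27,0.302,0],"delta_rot":[0,0,0],"hand":-1},
    {"translation":[0.324,0.363,0],"delta_rot":[0,0,0],"hand":-1},
    {"translation":[0.378,0.423,0],"delta_rot":[0,0,0],"hand":-1},
    {"translation":[0.432,0.484,0],"delta_rot":[0,0,0],"hand":-1},
    {"translation":[0.486,0.544,0],"delta_rot":[0,0,0],"hand":-1},
    {"translation":[0.486,0.544,0],"delta_rot":[0,0,0],"hand":-1}
  ]
}}

```text
time_s: 19.38
ee_pos: [458.9, 427.7, 127.3]
eef_rot: [-0.217, -3.131, 0.002]
wrist_force: [-0.1, -0.2, -0.4]
gripper_width: 95.2
gripper_force: 0.0
```

Emit:
{"fn": "step_arm", "kwargs": {
  "targets": [
    {"translation":[0,0,0],"delta_rot":[0,0,0],"hand":-1},
    {"translation":[0,0,0],"delta_rot":[0,0,0],"hand":-1}
  ]
}}

```text
time_s: 19.55
ee_pos: [463.1, 422.9, 127.8]
eef_rot: [-0.223, -3.132, 0.003]
wrist_force: [0.2, -0.7, 0.1]
gripper_width: 95.0
gripper_force: 0.0
```

```bash
python3 -c "
from h import *
f=grab_frame('wrist')
print(proj(f,[[463.5,423.5,56]]),manip.sense()['ee_pos'])
h=cv2.cvtColor(f['pixels'],cv2.COLOR_BGR2HSV); m=cv2.inRange(h,(45,100,60),(80,255,255))
n,l,st,c=cv2.connectedComponentsWithStats(m)
for i in range(1,n):
  if st[i,4]>80: print(st[i],c[i],ray(f,c[i],56))
go(463.5,423.5,12,-0.143+np.pi/2)"
```

```text
[[286.57967705 226.46208253]] [463.66783822 422.39971675 128.03995068]
[271 211  32  32 762] [286.5656168  226.96850394] [[463.88593215 423.43499152  56.        ]]
[211 360  49  23 843] [234.57651246 371.32265718] [[585.40807455 361.9383926   56.        ]]
trans [0.0004 0.0025 0.2321] rot [-0.0026 -0.002  -0.0011] q6 -0.79
```

Emit:
{"fn": "step_arm", "kwargs": {
  "targets": [
    {"translation":[0,0.002,0.07],"delta_rot":[0,0,0],"hand":-1},
    {"translation":[0,0.002,0.14],"delta_rot":[0,0,0],"hand":-1},
    {"translation":[0,0.002,0.2],"delta_rot":[0,0,0],"hand":-1},
    {"translation":[0,0.002,0.232],"delta_rot":[0,0,0],"hand":-1},
    {"translation":[0,0.002,0.232],"delta_rot":[0,0,0],"hand":-1},
    {"translation":[0,0.002,0.232],"delta_rot":[0,0,0],"hand":-1}
  ],
  "newtons": 10
}}

```text
time_s: 20.1
ee_pos: [464.2, 423.0, 12.5]
eef_rot: [-0.227, -3.132, 0.002]
wrist_force: [0.5, -0.8, -0.3]
gripper_width: 95.3
gripper_force: 0.0
```

Emit:
{"fn": "step_arm", "kwargs": {
  "targets": [
    {"translation":[0,0,0],"delta_rot":[0,0,0],"hand":1},
    {"translation":[0,0,0],"delta_rot":[0,0,0],"hand":1},
    {"translation":[0,0,0],"delta_rot":[0,0,0],"hand":1},
    {"translation":[0,0,0],"delta_rot":[0,0,0],"hand":1},
    {"translation":[0,0,0],"delta_rot":[0,0,0],"hand":1},
    {"translation":[0,0,0],"delta_rot":[0,0,0],"hand":1},
    {"translation":[0,0,0],"delta_rot":[0,0,0],"hand":1},
    {"translation":[0,0,0],"delta_rot":[0,0,0],"hand":1},
    {"translation":[0,0,0],"delta_rot":[0,0,0],"hand":1},
    {"translation":[0,0,0],"delta_rot":[0,0,0],"hand":1}
  ]
}}

```text
time_s: 20.93
ee_pos: [463.6, 424.3, 13.0]
eef_rot: [-0.224, -3.134, 0.0]
wrist_force: [0.6, -0.4, 0.4]
gripper_width: 34.3
gripper_force: 0.0
```

Emit:
{"fn": "step_arm", "kwargs": {
  "targets": [
    {"translation":[0,0,-0.08],"delta_rot":[0,0,0],"hand":1},
    {"translation":[0,0,-0.16],"delta_rot":[0,0,0],"hand":1},
    {"translation":[0,0,-0.24],"delta_rot":[0,0,0],"hand":1},
    {"translation":[0,0,-0.24],"delta_rot":[0,0,0],"hand":1}
  ]
}}

```text
time_s: 21.27
ee_pos: [465.8, 426.1, 140.5]
eef_rot: [0.223, 3.126, 0.011]
wrist_force: [0.7, -0.5, -0.2]
gripper_width: 6.9
gripper_force: 0.0
```

```bash
python3 -c "
from h import *
go(532.8,7.2,130,-0.143+np.pi/2); print(manip.sense()['ee_pos'])"
```

```text
trans [-0.2517 -0.8104  0.017 ] rot [0.0141 0.0144 0.0005] q6 -0.79
[465.79915527 426.11404624 140.51245532]
```

I lifted before the fingers had finished closing on the narrower vial. Reopening and checking that it still stands.

Emit:
{"fn": "step_arm", "kwargs": {
  "targets": [
    {"translation":[0,0,0.02],"delta_rot":[0,0,0],"hand":-1},
    {"translation":[0,0,0.02],"delta_rot":[0,0,0],"hand":-1},
    {"translation":[0,0,0.02],"delta_rot":[0,0,0],"hand":-1},
    {"translation":[0,0,0.02],"delta_rot":[0,0,0],"hand":-1},
    {"translation":[0,0,0.02],"delta_rot":[0,0,0],"hand":-1},
    {"translation":[0,0,0.02],"delta_rot":[0,0,0],"hand":-1},
    {"translation":[0,0,0.02],"delta_rot":[0,0,0],"hand":-1},
    {"translation":[0,0,0.02],"delta_rot":[0,0,0],"hand":-1},
    {"translation":[0,0,0.02],"delta_rot":[0,0,0],"hand":-1},
    {"translation":[0,0,0.02],"delta_rot":[0,0,0],"hand":-1}
  ]
}}

```text
time_s: 22.1
ee_pos: [463.6, 424.3, 123.1]
eef_rot: [0.224, 3.134, -0.0]
wrist_force: [0.7, -0.7, -0.2]
gripper_width: 68.4
gripper_force: 0.0
```

```bash
python3 -c "
from h import *
f=grab_frame('wrist');save(f,'w7')
h=cv2.cvtColor(f['pixels'],cv2.COLOR_BGR2HSV); m=cv2.inRange(h,(45,100,60),(80,255,255))
n,l,st,c=cv2.connectedComponentsWithStats(m)
for i in range(1,n):
  if st[i,4]>80: print(st[i],c[i],ray(f,c[i],56))
go(463.8,423.5,12,-0.143+np.pi/2)"
```

```text
[269 212  32  33 808] [284.43316832 228.3799505 ] [[463.68757358 423.53529385  56.        ]]
[209 363  49  23 870] [232.25057471 374.35287356] [[584.85309648 362.28585285  56.        ]]
trans [-0.0006 -0.0015  0.2222] rot [-0.0001  0.0002  0.0002] q6 -0.79
```

View pics/w7.png

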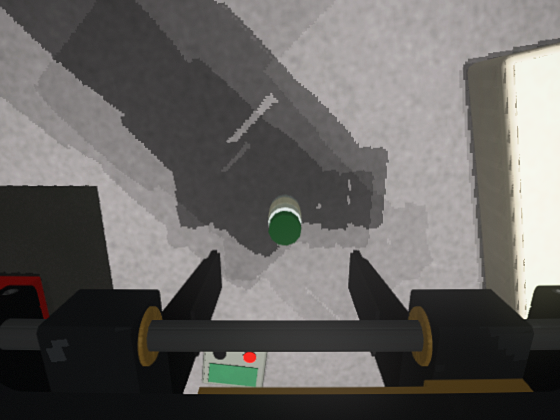

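The vial still stands upright and unmoved, cap at (284,228). Retrying with enough closing time.

Emit:
{"fn": "step_arm", "kwargs": {
  "targets": [
    {"translation":[0,-0.001,0.07],"delta_rot":[0,0,0],"hand":-1},
    {"translation":[0,-0.001,0.14],"delta_rot":[0,0,0],"hand":-1},
    {"translation":[0,-0.001,0.19],"delta_rot":[0,0,0],"hand":-1},
    {"translation":[0,-0.001,0.222],"delta_rot":[0,0,0],"hand":-1},
    {"translation":[0,-0.001,0.222],"delta_rot":[0,0,0],"hand":-1},
    {"translation":[0,-0.001,0.222],"delta_rot":[0,0,0],"hand":-1}
  ]
}}

```text
time_s: 22.65
ee_pos: [463.4, 423.7, 11.8]
eef_rot: [-0.224, -3.133, 0.001]
wrist_force: [0.9, -0.9, 1.5]
gripper_width: 94.9
gripper_force: 0.0
```

Emit:
{"fn": "step_arm", "kwargs": {
  "targets": [
    {"translation":[0,0,0],"delta_rot":[0,0,0],"hand":1},
    {"translation":[0,0,0],"delta_rot":[0,0,0],"hand":1},
    {"translation":[0,0,0],"delta_rot":[0,0,0],"hand":1},
    {"translation":[0,0,0],"delta_rot":[0,0,0],"hand":1},
    {"translation":[0,0,0],"delta_rot":[0,0,0],"hand":1},
    {"translation":[0,0,0],"delta_rot":[0,0,0],"hand":1},
    {"translation":[0,0,0],"delta_rot":[0,0,0],"hand":1},
    {"translation":[0,0,0],"delta_rot":[0,0,0],"hand":1},
    {"translation":[0,0,0],"delta_rot":[0,0,0],"hand":1},
    {"translation":[0,0,0],"delta_rot":[0,0,0],"hand":1}
  ]
}}

```text
time_s: 23.48
ee_pos: [463.5, 423.8, 12.0]
eef_rot: [-0.224, -3.134, 0.0]
wrist_force: [1.0, 0.5, -0.3]
gripper_width: 34.1
gripper_force: 0.0
```

Emit:
{"fn": "step_arm", "kwargs": {
  "targets": [
    {"translation":[0,0,0],"delta_rot":[0,0,0],"hand":1},
    {"translation":[0,0,0],"delta_rot":[0,0,0],"hand":1},
    {"translation":[0,0,0],"delta_rot":[0,0,0],"hand":1},
    {"translation":[0,0,0],"delta_rot":[0,0,0],"hand":1},
    {"translation":[0,0,0],"delta_rot":[0,0,0],"hand":1}
  ]
}}

```text
time_s: 23.9
ee_pos: [463.5, 423.8, 12.0]
eef_rot: [-0.224, -3.134, 0.0]
wrist_force: [0.1, 0.2, -0.3]
gripper_width: 25.7
gripper_force: 10.0
```

Emit:
{"fn": "step_arm", "kwargs": {
  "targets": [
    {"translation":[0,0,-0.08],"delta_rot":[0,0,0],"hand":1},
    {"translation":[0,0,-0.16],"delta_rot":[0,0,0],"hand":1},
    {"translation":[0,0,-0.24],"delta_rot":[0,0,0],"hand":1},
    {"translation":[0,0,-0.24],"delta_rot":[0,0,0],"hand":1},
    {"translation":[0,0,-0.24],"delta_rot":[0,0,0],"hand":1}
  ]
}}

```text
time_s: 24.32
ee_pos: [464.1, 424.3, 134.4]
eef_rot: [0.224, 3.13, 0.004]
wrist_force: [-0.4, -0.6, -0.2]
gripper_width: 26.0
gripper_force: 10.0
```

```bash
python3 -c "
from h import *
go(532.8,7.2,130,-0.143+np.pi/2); print(manip.sense()['ee_pos'],manip.sense()['gripper_width'])"
```

```text
trans [-0.2547 -0.8062  0.0071] rot [0.0058 0.006  0.0002] q6 -0.79
[464.14555575 424.331515   134.35292141] 26.02969368228159
```

Emit:
{"fn": "step_arm", "kwargs": {
  "targets": [
    {"translation":[-0.024,-0.076,0],"delta_rot":[0,0,0],"hand":1},
    {"translation":[-0.048,-0.152,0],"delta_rot":[0,0,0],"hand":1},
    {"translation":[-0.072,-0.228,0],"delta_rot":[0,0,0],"hand":1},
    {"translation":[-0.096,-0.304,0],"delta_rot":[0,0,0],"hand":1},
    {"translation":[-0.12,-0.38,0],"delta_rot":[0,0,0],"hand":1},
    {"translation":[-0.144,-0.456,0],"delta_rot":[0,0,0],"hand":1},
    {"translation":[-0.168,-0.532,0],"delta_rot":[0,0,0],"hand":1},
    {"translation":[-0.192,-0.608,0],"delta_rot":[0,0,0],"hand":1},
    {"translation":[-0.216,-0.684,0],"delta_rot":[0,0,0],"hand":1},
    {"translation":[-0.24,-0.76,0],"delta_rot":[0,0,0],"hand":1}
  ]
}}

```text
time_s: 25.15
ee_pos: [527.4, 28.7, 130.7]
eef_rot: [-0.224, -3.131, 0.0]
wrist_force: [0.8, 1.0, -0.0]
gripper_width: 25.9
gripper_force: 10.0
```

Emit:
{"fn": "step_arm", "kwargs": {
  "targets": [
    {"translation":[-0.013,-0.04,0],"delta_rot":[0,0,0],"hand":1},
    {"translation":[-0.016,-0.046,0],"delta_rot":[0,0,0],"hand":1},
    {"translation":[-0.016,-0.046,0],"delta_rot":[0,0,0],"hand":1},
    {"translation":[-0.016,-0.046,0],"delta_rot":[0,0,0],"hand":1}
  ]
}}

```text
time_s: 25.48
ee_pos: [532.2, 7.3, 131.2]
eef_rot: [-0.225, -3.132, -0.0]
wrist_force: [-0.1, 0.5, -0.8]
gripper_width: 25.7
gripper_force: 10.0
```

```bash
python3 -c "
from h import *
go(533.5,7.5,40,-0.143+np.pi/2); print(manip.sense()['ee_pos'])
f=grab_frame('wrist');save(f,'w8'); print(proj(f,[[533.5,7.5,36],[533.5,7.5,28]]))"
```

```text
trans [-0.0029  0.0008  0.1824] rot [ 0.0001 -0.0035 -0.0004] q6 -1.54
[532.16840881   7.30763786 131.20222687]
[[285.86715042 217.95781004]
 [285.82926702 214.96451323]]
```

View pics/w8.png

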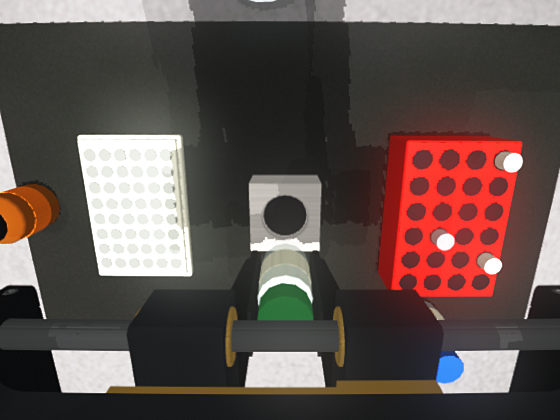

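Recess is at (285,216) against (286,218) predicted, and the vial hangs straight. Lowering it in.

Emit:
{"fn": "step_arm", "kwargs": {
  "targets": [
    {"translation":[-0.001,0,0.05],"delta_rot":[0,0,0],"hand":1},
    {"translation":[-0.001,0,0.1],"delta_rot":[0,0,0],"hand":1},
    {"translation":[-0.001,0,0.14],"delta_rot":[0,0,0],"hand":1},
    {"translation":[-0.001,0,0.16],"delta_rot":[0,0,0],"hand":1},
    {"translation":[-0.001,0,0.17],"delta_rot":[0,0,0],"hand":1},
    {"translation":[-0.001,0,0.177],"delta_rot":[0,0,0],"hand":1},
    {"translation":[-0.001,0,0.18],"delta_rot":[0,0,0],"hand":1},
    {"translation":[-0.001,0,0.18],"delta_rot":[0,0,0],"hand":1},
    {"translation":[-0.001,0,0.18],"delta_rot":[0,0,0],"hand":1}
  ]
}}

```text
time_s: 26.28
ee_pos: [533.7, 6.7, 42.9]
eef_rot: [0.224, 3.132, -0.0]
wrist_force: [-0.6, 1.2, -0.2]
gripper_width: 25.5
gripper_force: 10.0
```

```bash
python3 -c "
from h import *
go(532.5,7,40.3,-0.143+np.pi/2); print(manip.sense()['ee_pos'],manip.sense()['wrist_force'])"
```

```text
trans [0.0024 0.0003 0.0051] rot [-0.0001  0.0025  0.0005] q6 -1.54
[533.6619099    6.67562239  42.87189094] [-0.60530638  1.21788091 -0.15059091]
```

Emit:
{"fn": "step_arm", "kwargs": {
  "targets": [
    {"translation":[0.002,0,0.002],"delta_rot":[0,0,0],"hand":1},
    {"translation":[0.002,0,0.005],"delta_rot":[0,0,0],"hand":1},
    {"translation":[0.002,0,0.005],"delta_rot":[0,0,0],"hand":1},
    {"translation":[0.002,0,0.005],"delta_rot":[0,0,0],"hand":1}
  ]
}}

```text
time_s: 26.62
ee_pos: [532.4, 6.7, 39.9]
eef_rot: [0.224, 3.133, -0.0]
wrist_force: [-0.3, 0.9, 3.4]
gripper_width: 25.8
gripper_force: 10.0
```

Emit:
{"fn": "step_arm", "kwargs": {
  "targets": [
    {"translation":[0,0,0],"delta_rot":[0,0,0],"hand":-1},
    {"translation":[0,0,0],"delta_rot":[0,0,0],"hand":-1},
    {"translation":[0,0,0],"delta_rot":[0,0,0],"hand":-1},
    {"translation":[0,0,0],"delta_rot":[0,0,0],"hand":-1},
    {"translation":[0,0,0],"delta_rot":[0,0,0],"hand":-1},
    {"translation":[0,0,0],"delta_rot":[0,0,0],"hand":-1},
    {"translation":[0,0,0],"delta_rot":[0,0,0],"hand":-1}
  ]
}}

```text
time_s: 27.2
ee_pos: [532.3, 6.7, 39.6]
eef_rot: [-0.224, -3.134, 0.0]
wrist_force: [-0.5, -0.3, -0.4]
gripper_width: 66.8
gripper_force: 0.0
```

Emit:
{"fn": "step_arm", "kwargs": {
  "targets": [
    {"translation":[0,0,-0.08],"delta_rot":[0,0,0],"hand":-1},
    {"translation":[0,0,-0.16],"delta_rot":[0,0,0],"hand":-1},
    {"translation":[0,0,-0.24],"delta_rot":[0,0,0],"hand":-1},
    {"translation":[0.06,0,-0.3],"delta_rot":[0,0,0],"hand":-1},
    {"translation":[0.14,0,-0.36],"delta_rot":[0,0,0],"hand":-1},
    {"translation":[0.14,0,-0.42],"delta_rot":[0,0,0],"hand":-1},
    {"translation":[0.14,0,-0.42],"delta_rot":[0,0,0],"hand":-1},
    {"translation":[0.14,0,-0.42],"delta_rot":[0,0,0],"hand":-1},
    {"translation":[0.14,0,-0.42],"delta_rot":[0,0,0],"hand":-1}
  ]
}}

```text
time_s: 27.95
ee_pos: [463.1, 16.7, 249.3]
eef_rot: [0.224, 3.133, -0.0]
wrist_force: [0.5, -0.1, 0.2]
gripper_width: 95.5
gripper_force: 0.0
```

```bash
python3 -c "
from h import *
f=grab_frame('wrist');g=grab_frame('scene');print(manip.sense()['ee_pos'])
cv2.imwrite('pics/end.png',np.hstack([cv2.resize(f['pixels'],(400,300)),cv2.resize(g['pixels'],(400,300))])) 
T=[[532.5,7,36],[532.5,7,84],[500.7,-213.5,72],[665.8,119,72],[410.5,-269.7,56],[606.4,354.5,20]]
print((proj(f,T)/1.4).round(),(proj(g,T)/1.4+[400,0]).round())
save(g,'end2',(120,110,200,150))"
```

```text
[462.97319012  16.68196273 248.3878152 ]
[[204. 173.]
 [204. 186.]
 [ 57. 182.]
 [282. 247.]
 [  9. 127.]
 [405. 182.]] [[594. 161.]
 [594. 152.]
 [549. 116.]
 [596. 204.]
 [555.  97.]
 [676. 245.]]
```

View pics/end.png

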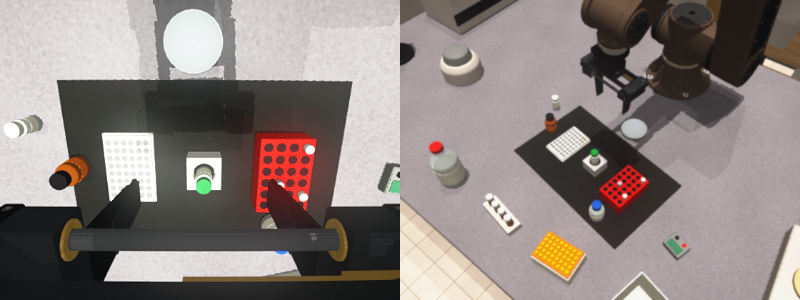

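The final views show the block centred at (204,170) with the green vial upright in its recess. Amber is beside the plate, blue behind the rack, and the white vial and timer are where they started. Handing in.

```bash
python3 -c "
from rig import manip
print(manip.job_done())"
```

```text
the job is handed in; nothing more can be done
None
```

The bench is set up as asked and handed in at about 28 s of the 106 s. The final camera views showed every item upright within a few mm of its target and the white vial and timer unmoved, but the hand-in returned no verdict.

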